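# Open the sagging gate bolt of a weld station and hold the gate ajar

## Task

First clear the gate's way: slide the part carrier along its track, keeping it down in the track, until its can is under the bridge and it is fully home against the end stop. Then lift the sagging bolt over the bent lip of the keeper while pulling it, draw it well back, swing the gate towards the robot to about 27 degrees open, and finish while still holding it there against its spring, steady and with the bolt still drawn. Leave everything else where it is.

Things in the scene. Friction and masses are not known exactly. Their poses are not given: they have to be found in the camera images.
- station: weld station fixed to the table: grey base plate 350 x 430 mm, top z 8. Origin: on the table under the shut gate's plane. Station x points away from the robot, y along the shut gate to the left, z up (turned up to 15 degrees). 'Station' numbers are in this frame, mm (x, y, z). Shut gate at x 0; hinge post y 135 to 161, top z 148; latch post y -158 to -118, top z 128
- track_stop (a point): middle of the face of the track's steel end stop, station (-85, 160, 16). The track lies on the robot's side of the gate, parallel to it: two aluminium fences, tops z 22, inner faces x -128 and -42, from y -225 to the stop
- bridge (a point): middle of the top of the white bridge that crosses the track, station (-87, 125, 132). It spans y 100 to 150, underside z 122; a black sensor under its middle reaches down to z 106; legs outside the fences
- carrier: part carrier, loose in the track (3 mm play each side), about 0.6 kg: plate 80 x 160 x 12 mm carrying a metal can (44 x 60, terminal tips 86 mm above the underside; centred 45 mm to +y) and a grip post at its -y end. Origin: centre of the underside, axes as the station's. Starts at station y -125 to -75, where the can blocks the gate. Home on the stop: y 80, z 8, can under the bridge
- carrier_grip (a point): on the axis of the carrier's upright round steel grip post (20 mm thick), at the height to grip: 74 mm above the carrier's underside, 21 mm below the post's top; 18 mm to -x and 60 mm to -y of the carrier's origin. With the carrier home it is still 80 mm short of the bridge
- gate (a joint): opening of the gate, rad: 0 shut, grows as its free (right-hand, -y) edge swings towards the robot; stop at 0.9. Aluminium frame, clear panel, 18 mm thick, bottom z 32 (passes over the fences), rail top z 134. A spring shuts it: about 0.2 N m when shut, plus 0.8 N m per rad
- gate_hinge (a point): on the gate's upright hinge axis at the rail's top: station (0, 130, 134)
- gate_edge (a point): middle of the top of the gate's free edge (its stile), 230 mm from the hinge axis: station (0, -100, 134) when shut; swings with the gate
- bolt_draw (a joint): how far the barrel bolt is drawn, m: 0 to 0.050, grows as it slides along the gate towards the hinge; starts at 0 to 0.008. About 2 N of friction; stays where left. Its nose hits the keeper's lip at about 0.011 unless lifted; from 0.028 on it has left the keeper and the gate is free
- bolt_lift (a joint): how far the bolt is raised in its loose staples, m: 0 sagged (its 0.2 kg weight brings it there) to 0.014, the top. The nose passes over the lip only when raised by more than about 0.009
- bolt_grip (a point): on the axis of the bolt's upright round black grip, 18 mm thick (26 mm below this point to 22 mm above it). It stands on the steel bolt on top of the gate's rail and moves with it: station (0, -60, 204) with the gate shut, bolt sagged and not drawn. The staples beside it end at z 178
- keeper_lip (a point): middle of the top edge of the bent keeper's upturned lip, fixed on the latch post: station (0, -119.5, 144). The bolt (12 mm rod, axis z 152 when sagged) lies over it; its turned-down nose, 8 mm long, hangs 8 mm lower than the lip's top, beyond it. Two cheeks 19 mm apart keep the bolt, and so the gate, from swinging
- can_a: spare metal capacitor can (44 x 60 mm, 74 mm tall) standing on the station's base plate behind the gate; a bystander, origin at its underside
- can_b: spare metal capacitor can (44 x 60 mm, 74 mm tall) standing on the table on the robot's side of the station; a bystander, origin at its underside
- pliers: pliers with two yellow handles, about 150 mm long, lying on the table on the robot's side of the station; a bystander, origin at its underside
- clip_bin: small blue plastic bin of clips, 160 x 120 x 60 mm, right of the station; a bystander, origin at its underside
- screwdriver: screwdriver with a black handle, lying on the table on the robot's side of the station, to the right; a bystander, origin at its underside
- solvent: white plastic bottle, 54 mm across, 130 mm tall, left of the station; a bystander, origin at its underside
- tape_roll: cardboard roll, 90 mm across, 22 mm tall, lying flat left of the station; a bystander, origin at its underside

How it is judged:
On the way, in this order (a step that is already met when the one before it is completed fails the run):
1. the carrier is home against the end stop, within 8 mm (y of carrier in the frame of station above 0.072 m), for 0.2 s.
2. the bolt's nose is lifted over the keeper's lip while the bolt is pulled (value of joint bolt_lift above 0.006 m and value of joint bolt_draw above 0.012 m), for 0.02 s.
3. the bolt is drawn well back, by more than 32 mm (value of joint bolt_draw above 0.032 m), for 0.1 s.
At the end, for the whole second after the job is handed in: the fingers hold the gate or its bolt (more than 1 N) with the gate steady between 0.36 and 0.60 rad (about 21 to 34 degrees) open and not leaning on the carrier, the bolt drawn by more than 30 mm, and the carrier upright in its track within 8 mm of the end stop (value of joint gate between 0.36 and 0.6 rad and velocity of joint gate between -0.1 and 0.1 rad/s and contact force between gate and the fingers above 1 N and contact force between gate and carrier below 0.5 N and value of joint bolt_draw above 0.03 m and y of carrier in the frame of station above 0.072 m and angle between carrier's own z axis and vertical below 0.1 rad); the arm keeps its last pose, push and grip.
It fails at once if the carrier is lifted out of its track (raised more than 10 mm) (z of carrier in the frame of station above 0.018 m).
It fails at once if a bystander is moved by more than 25 mm (distance of any of can_a, can_b, pliers, clip_bin, screwdriver, solvent, tape_roll from where it was at the start of the episode above 0.025 m).
It also fails if it takes over 54 s, if anything falls off the work surface, if the arm or the gripper's body presses on something with over 40 N, if the wrist force passes 120 N, or if a joint passes its speed limit or range.

## Robot

A 6-joint arm with a two-finger parallel gripper is mounted at the origin on the work surface. World frame = base frame: x ahead of the robot, y to its left, z up, the work surface at z = 0. Lengths are in m, angles in rad, forces in N, time in s.
With the tool pointing down it reaches from about 0.35 to 0.775 m from the base axis. Payload 5.5 kg.
Tool frame: the origin (TCP) lies between the finger pads; the fingertips stand robot.tip_reach ahead of it and the grasp point (between the pads) lies 11 mm behind it (robot.tip_reach is the distance from the TCP to the fingertips, in m); y points along the fingers, x is the direction in which the jaws open and shut, and the axes are right-handed (so a half turn about y gives the same grasp; the last joint's range is limited). The gripper opens to 85 mm and grips with 20 to 120 N. Pads are 22 mm wide; open, the fingers measure 114 mm over their backs; the gripper's body (76 mm by 85 mm) begins 54 mm behind the grasp point. The pads swing forward as they close: fully open they stand 13 mm farther back than shut.
Start: joints at [1.084, 0.313, 0.046, 1.304, 0, 1.431], TCP at [0.195, 0.541, 0.239] pointing down, gripper open.
Joint ranges: [-2.76, 2.76], [-0.86, 1.69], [-1.03, 1.26], [-2.2, 2.34], [-1.47, 1.5], [-3.14, 3.14]. Speed limits (rad/s): [2.57, 2.57, 3.14, 3.14, 3.14, 3.14].

## Interface

Orientations are given as a rotation vector (axis times angle).
In Python, from bench import robot, claw, solver, readout, camera, order gives the robot as it stands. Calls block until the motion is done:
- robot.movep(position, orientation): joint-space move of the TCP to a pose.
- robot.movel(position, rotation=None, rate=0.15, threshold=None): straight line of the TCP; rotation=None keeps the orientation; rate is the mean speed in m/s. With threshold (N) it stops when the force on the tool has changed by that much, and returns True; else False.
- robot.set_joints(angles): joint-space move.
- claw.set_gripper(opening, force=None): opening from 0.0 (shut) to 1.0 (fully open); force is the grip in N (None keeps the last); returns when the fingers have stopped.
- robot.pause(seconds).
- solver.solve_ik(position, orientation): joint angles nearest the present ones, or None.
- readout.observe(): the state.
- camera(name): name is "scene" or "top" or "wrist"; returns a dict with "image" (480x640x3 uint8, red, green, blue), "camera_matrix" (3x3 intrinsics, pixels), "xyz" and "orientation" of the camera in the world. Camera axes: x right, y up, looking along -z (the intrinsics and any distortion apply to the point x, -y, -z); pixel columns grow to the right and rows downward; lengths in m; the calibration is good to about 2 mm. A picture is of the moment at which its call begins. There is no depth.
A pose or a line that the arm cannot do raises robot.PlanningError and nothing moves.
- order.close_job(): hands the job in, once; it reports no verdict.
The state is a dict: "time": time; "joints": joint angles; "qvel": joint speeds; "tau": joint torques, N m; "position": TCP position; "tcp_rot": TCP orientation; "force": force on the tool from outside, world axes, zero at the start; "ft_torque": the same for the moment, N m; "width": opening from 0.0 (shut) to 1.0 (fully open).
Only numpy, scipy, OpenCV 4.12 (cv2) and the standard library are available. Lean on these libraries where they do the work, as an engineer would, in place of code of your own. Each camera call takes 0.05 s, during which the arm holds its last target. There are 200 camera calls.

## Working session

There is one attempt and no reset: what is moved stays moved. The work goes in short steps, each a Python script; the robot and the scene stay as the last script left them, time stands still between calls to the robot, and variables do not carry over. Pictures are saved under pics/ and viewed, about 8 in all and at most 12, crops included, and the job is handed in when it is done.

```bash
ls; mkdir -p pics; python3 - <<'E'
from bench import robot, claw, solver, readout, camera, order
import cv2
for n in("scene","top"):
    c=camera(n); cv2.imwrite(f"pics/{n}0.png",c["image"][:,:,::-1]); print(n,{k:v for k,v in c.items() if k!="image"})
print(readout.observe(),robot.tip_reach)
E
```

```text
pics
scene {'camera_matrix': array([[454.21009934,   0.        , 309.54542545],
       [  0.        , 454.21009934, 236.33350532],
       [  0.        ,   0.        ,   1.        ]]), 'xyz': array([1.18181325, 0.43569112, 0.8119972 ]), 'orientation': array([0.51371131, 0.93291632, 2.00363691])}
top {'camera_matrix': array([[550.81812696,   0.        , 325.8186207 ],
       [  0.        , 550.81812696, 234.91310691],
       [  0.        ,   0.        ,   1.        ]]), 'xyz': array([0.33097394, 0.01012139, 1.21023347]), 'orientation': array([ 0.13311302, -0.13694613, -1.57375244])}
{'time': 0.1, 'joints': array([ 1.08440032e+00,  3.13925281e-01,  4.50889112e-02,  1.30363242e+00,
       -3.61104418e-05,  1.43121323e+00]), 'qvel': array([ 0.00030433, -0.00140882,  0.00312441,  0.0010805 ,  0.00152604,
       -0.00082165]), 'tau': array([ 4.67684833e-03, -4.81724381e+01,  2.99243599e+01,  1.27127400e-02,
       -1.23067621e-04,  5.69998150e-06]), 'position': array([0.19523694, 0.54035141, 0.23849656]), 'tcp_rot': array([-1.35435924, -0.9489297 ,  0.95136561]), 'force': array([-0.75314581,  0.57395272, -0.18644807]), 'ft_torque': array([-0.00257991,  0.011634  , -0.0112597 ]), 'width': 0.9977432168502782} 0.008
```

View pics/top0.png

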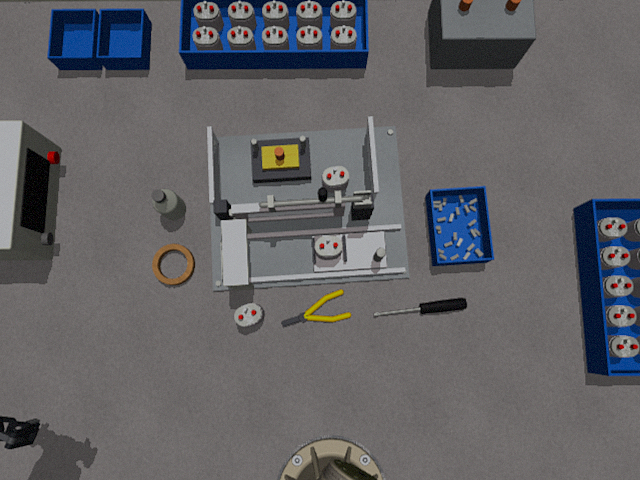

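View pics/scene0.png

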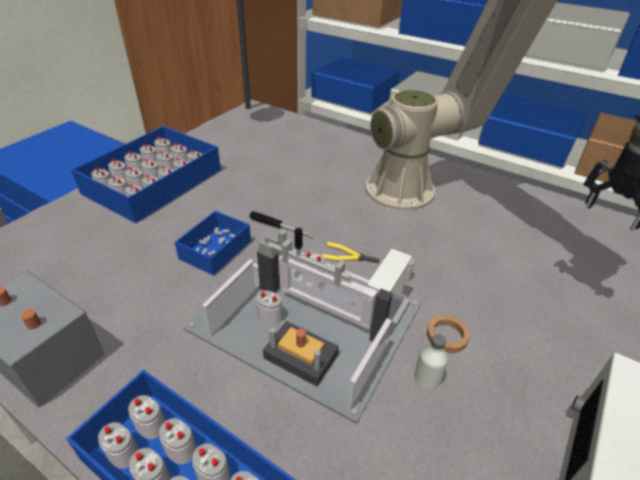

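```bash
python3 - <<'E'
import cv2
a=cv2.imread("pics/top0.png")[120:300,200:420]
cv2.imwrite("pics/c0.png",cv2.resize(a,None,fx=3.3,fy=3.3,interpolation=cv2.INTER_CUBIC))
from scipy.spatial.transform import Rotation as R
print(R.from_rotvec([-1.35435924, -0.9489297 ,  0.95136561]).as_matrix())
E
```

```text
[[ 3.39901555e-01 -7.49855632e-04 -9.40460723e-01]
 [ 9.40459554e-01 -1.49537414e-03  3.39902325e-01]
 [-1.66121831e-03 -9.99998601e-01  1.96928899e-04]]
```

View pics/c0.png

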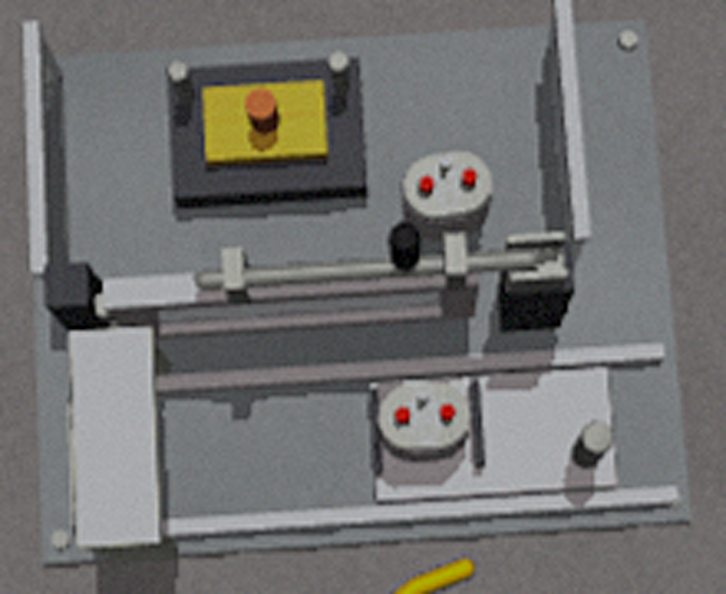

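```bash
cat > h.py <<'E'
import numpy as np, cv2
from scipy.spatial.transform import Rotation as R
from scipy.optimize import least_squares
CAM={"scene":([[454.21009934,0,309.54542545],[0,454.21009934,236.33350532],[0,0,1]],[1.18181325,0.43569112,0.8119972],[0.51371131,0.93291632,2.00363691]),
"top":([[550.81812696,0,325.8186207],[0,550.81812696,234.91310691],[0,0,1]],[0.33097394,0.01012139,1.21023347],[0.13311302,-0.13694613,-1.57375244])}
def proj(P,cam):
    K,t,r=[np.array(a,float) for a in cam]
    p=R.from_rotvec(r).inv().apply(np.atleast_2d(P)-t)*[1,-1,-1]
    q=p@K.T; return q[:,:2]/q[:,2:]
def ray(uv,z,cam):
    K,t,r=[np.array(a,float) for a in cam]
    d=R.from_rotvec(r).apply(np.linalg.inv(K)@[uv[0],uv[1],1]*[1,-1,-1])
    return t+d*(z-t[2])/d[2]
def st(p,S):  # station mm -> world m
    return R.from_euler('z',S[2]).apply(np.atleast_2d(p)/1e3)+[S[0],S[1],0]
def ist(P,S): return R.from_euler('z',-S[2]).apply(np.atleast_2d(P)-[S[0],S[1],0])*1e3
E
python3 - <<'E'
from h import *
crop=np.array([(73.5,440),(156.5,434.5),(664,358),(677,487)])
uv=(crop+.5)/3.3-.5+[200,120]
P=np.array([(-87,150,132),(-87,100,132),(-42,-225,22),(-128,-225,22)])
f=least_squares(lambda S:(proj(st(P,S),CAM["top"])-uv).ravel(),[.5,0,0])
S=f.x; print(S,np.degrees(S[2]),f.fun.round(2))
g=((601,432),); w=ray((np.array((597,430))+.5)/3.3-.5+[200,120],.103,CAM["top"]); print("carrier post top",ist(w,S))
w=ray((np.array((405,232))+.5)/3.3-.5+[200,120],.226,CAM["top"]); print("bolt grip top",ist(w,S))
pts=np.array([(-42,-225,22),(-128,-225,22),(-87,150,132),(-87,100,132),(0,135,148),(0,161,148),(0,-118,128),(0,-158,128),(0,-60,226),(0,-60,178),(0,-119.5,144),(0,130,134),(0,-100,134)])
for n in CAM:
    im=cv2.imread(f"pics/{n}0.png"); x0,y0,x1,y1={"top":(200,120,420,300),"scene":(180,200,430,400)}[n]
    im=cv2.resize(im[y0:y1,x0:x1],None,fx=3.2 if n=="top" else 3,fy=3.2 if n=="top" else 3,interpolation=cv2.INTER_CUBIC); k=3.2 if n=="top" else 3
    for q in proj(st(pts,S),CAM[n]): cv2.circle(im,tuple(int(v) for v in (q-[x0,y0]+.5)*k-.5),3,(0,255,0),1)
    cv2.imwrite(f"pics/o_{n}.png",im)
E
```

```text
[0.57915431 0.06817407 0.06087374] 3.48780835834746 [-0.19  0.04 -0.03  0.    0.28  0.06 -0.03 -0.12]
carrier post top [[ -98.19360122 -166.75316858  103.        ]]
bolt grip top [[  3.18118966 -55.67639431 226.        ]]
```

View pics/o_top.png

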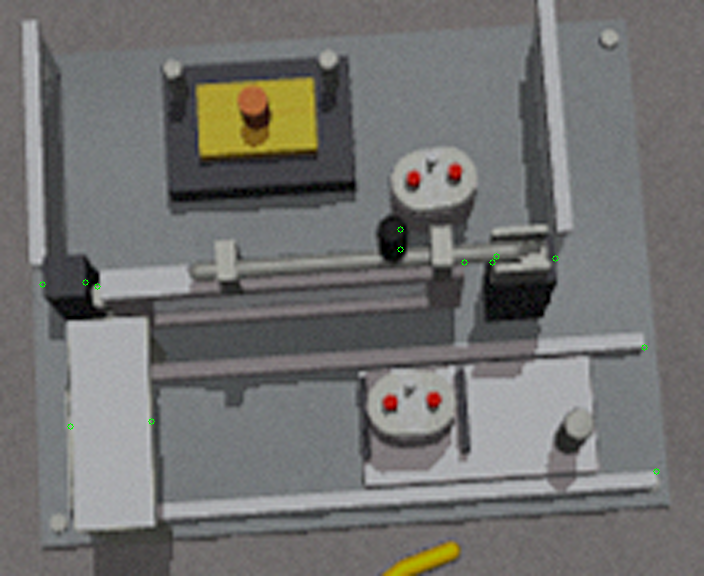

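View pics/o_scene.png

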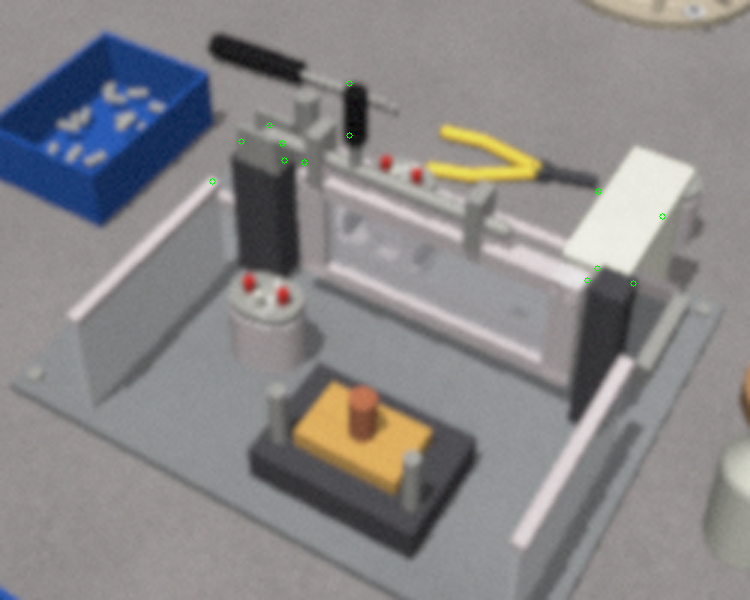

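```bash
python3 - <<'E'
from h import *
ut=np.array([(73.5,440),(156.5,434.5),(664,358),(677,487),(405,232),(597,430)]); ut=(ut+.5)/3.3-.5+[200,120]
us=np.array([(600,196),(662,221),(355,88)]); us=(us+.5)/3-.5+[180,200]
def f(v):
    S=v[:3]
    P=[(-87,150,132),(-87,100,132),(-42,-225,22),(-128,-225,22),(0,-60+v[3],226),(-103,v[4],103)]
    Q=[(-87,100,132),(-87,150,132),(0,-60+v[3],226)]
    return np.r_[(proj(st(P,S),CAM["top"])-ut).ravel()*2,(proj(st(Q,S),CAM["scene"])-us).ravel()]
Q=None
# scene: left (x small col) edge of bridge = y100? check both by residual
r=least_squares(f,[.58,.068,.06,4,-167],x_scale=[.01,.01,.01,1,1]); print(r.x,r.fun.round(2))
S=r.x[:3]
np.save("S.npy",r.x)
E
cat >> h.py <<'E'
try: V=np.load("S.npy"); S=V[:3]
except Exception: pass
def rot(a):
    x=np.array([-np.sin(a),np.cos(a),0]); y=np.array([0,0,-1.]); return R.from_matrix(np.c_[x,y,np.cross(x,y)]).as_rotvec()
def tcp(x,y,zgrasp): return st((x,y,zgrasp-11),S)[0]
E
```

```text
[ 5.80491946e-01  6.86329680e-02  6.36716406e-02  4.13834307e+00
 -1.66795698e+02] [-0.55 -0.86 -0.25 -1.07  0.16 -1.64 -0.25 -2.06 -0.09  1.77  0.2   2.9
 -0.53 -1.14  0.22 -1.24 -0.36 -0.5 ]
```

```bash
python3 - <<'E'
from bench import robot, claw, solver, readout, camera
from h import *
o=rot(S[2]); y=V[4]; x=-101
robot.movep(tcp(x,y,260),o)
c=camera("wrist"); cv2.imwrite("pics/w1.png",c["image"][:,:,::-1])
print(readout.observe()["joints"].round(2))
print(robot.movel(tcp(x,y,82),rate=.12,threshold=12))
claw.set_gripper(0.0,30)
s=readout.observe(); print(s["time"],s["width"],s["force"],ist(s["position"],S))
E
```

```text
[-0.37  0.17 -0.12  1.28  0.   -0.43]
False
4.9083 0.22441519174615346 [-0.78700284 -0.34835905  1.72043363] [[-100.9411934  -166.70210107   71.16935209]]
```

View pics/w1.png

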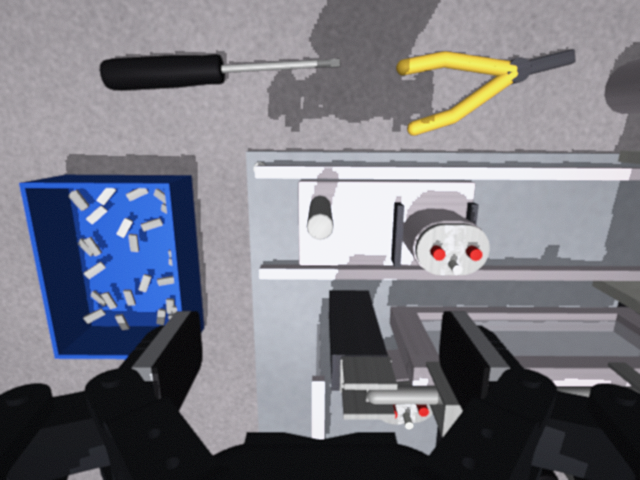

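The wrist view shows the grip post at about (320,220), the can at (450,245), and a clear track. The fingers then closed on a post about 19 mm wide, so I'm sliding the carrier.

```bash
python3 - <<'E'
from bench import robot, claw, solver, readout, camera
from h import *
def rp(t):
    s=readout.observe(); print(t,round(s["time"],2),round(s["width"],3),s["force"].round(1),ist(s["position"],S).round(1))
x=-101; y=V[4]
print(robot.movel(tcp(x,y+172,82),rate=.09,threshold=25)); rp("a")
print(robot.movel(tcp(x,y+200,82),rate=.03,threshold=14)); rp("b")
robot.pause(.3); rp("c")
c=camera("top"); cv2.imwrite("pics/t2.png",cv2.resize(c["image"][120:300,200:420,::-1],None,fx=3.3,fy=3.3,interpolation=cv2.INTER_CUBIC))
E
```

```text
False
a 6.97 0.224 [-0.1 -3.6  5.3] [[-101.     5.5   71.1]]
True
b 7.59 0.222 [ 1.8 -2.5  1.9] [[-100.4   20.6   71.4]]
c 7.89 0.223 [ 0.6  1.3 -0.4] [[-100.5   20.4   71.2]]
```

```bash
python3 - <<'E'
from bench import robot, claw, solver, readout, camera
from h import *
claw.set_gripper(.7); p=readout.observe()["position"]
robot.movel([p[0],p[1],.28],rate=.2)
bx,by=1.5,-60+V[3]
robot.movep(tcp(bx,by,280),rot(S[2]))
a=camera("top")["image"]; b=camera("wrist")["image"]
a=cv2.resize(a[120:300,200:420],None,fx=2,fy=2); b=cv2.resize(b,(480,360))
cv2.imwrite("pics/m2.png",np.hstack([a[:360,:],b[:360]])[:,:800,::-1] if a.shape[0]>=360 else 0)
print(readout.observe()["time"])
E
```

```text
10.275
```

View pics/m2.png

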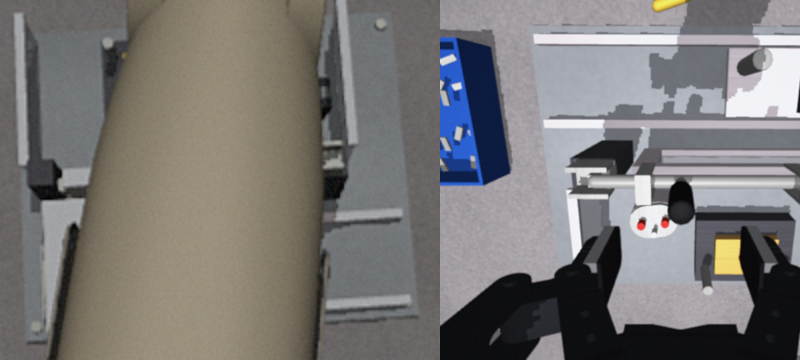

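The carrier post stayed put and the bolt grip at (681,200) is centred between the fingers. Next I grip, lift and draw the bolt.

```bash
python3 - <<'E'
from bench import robot, claw, solver, readout, camera
from h import *
def rp(t):
    s=readout.observe(); print(t,round(s["time"],2),round(s["width"],3),s["force"].round(1),ist(s["position"],S).round(1)[0]); return ist(s["position"],S)[0]
bx,by=1.5,-60+V[3]
print(robot.movel(tcp(bx,by,204),rate=.08,threshold=8)); rp("down")
claw.set_gripper(0.0,50); p=rp("grip")
print(robot.movel(st(p+[0,0,12],S)[0],rate=.03,threshold=15)); q=rp("lift")
if q[2]-p[2]>9.5:
    print(robot.movel(st([q[0],q[1]+38,q[2]],S)[0],rate=.04,threshold=20)); rp("draw")
b=camera("wrist")["image"]; cv2.imwrite("pics/w3.png",b[:,:,::-1])
E
```

```text
False
down 11.38 0.698 [ 0.2 -0.8 -0.4] [  1.9 -55.9 193.6]
grip 11.83 0.198 [-0.6  0.8  2.5] [  1.8 -55.9 193.5]
False
lift 12.4 0.192 [-0.1  0.4 -2.9] [  1.7 -55.9 205.5]
False
draw 13.5 0.198 [ 0.9  1.5 -1.8] [  1.7 -17.4 205.5]
```

View pics/w3.png

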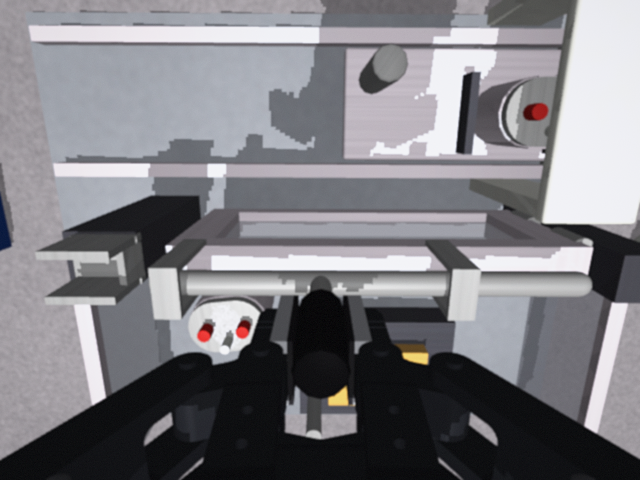

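Wrist view: the bolt's end has come out of the keeper at (90,270) and into the right staple at (175,280). The can is under the bridge. Swinging the gate along the arc.

```bash
python3 - <<'E'
from bench import robot, claw, solver, readout, camera
from h import *
def rp(t):
    s=readout.observe(); print(t,round(s["time"],2),round(s["width"],3),s["force"].round(1),ist(s["position"],S).round(1)[0],s["joints"].round(2)[5]); return ist(s["position"],S)[0]
p=rp("0"); r=130-p[1]
for t in np.linspace(0,.47,9)[1:]:
    f=robot.movel(st([p[0]-r*np.sin(t),130-r*np.cos(t),p[2]],S)[0],rot(S[2]-t),rate=.05,threshold=25)
    rp(round(t,2)); 
    if f: print("stopped"); break
robot.pause(.5); rp("end")
w=camera("wrist")["image"]; s=camera("scene")["image"]
s=cv2.resize(s[180:420,160:440],None,fx=1.5,fy=1.5); w=cv2.resize(w,(380,360)[:2]) 
cv2.imwrite("pics/m4.png",np.hstack([s[:360],w])[:,:,::-1])
E
```

```text
0 13.55 0.196 [ 0.2  1.9 -1.5] [  1.7 -17.5 205.5] -0.11
0.06 13.88 0.195 [ 2.1  1.  -2.1] [ -6.7 -17.4 205.7] -0.06
0.12 14.2 0.194 [ 1.6  0.1 -2.2] [-15.2 -16.6 205.6] 0.0
0.18 14.53 0.196 [ 2.1 -0.4 -1.6] [-23.7 -15.4 205.6] 0.06
0.24 14.85 0.195 [ 2.5 -2.4 -2.1] [-32.2 -13.7 205.6] 0.12
0.29 15.18 0.194 [ 1.4 -2.5 -2.1] [-40.6 -11.4 205.6] 0.18
0.35 15.5 0.197 [ 1.9 -1.4 -1.8] [-48.7  -8.6 205.6] 0.24
0.41 15.82 0.198 [ 2.1 -2.  -2.3] [-56.7  -5.3 205.6] 0.31
0.47 16.15 0.197 [ 2.6 -3.6 -2.6] [-64.6  -1.6 205.6] 0.37
end 16.65 0.195 [ 4.  -1.6 -1.6] [-64.8  -1.5 205.5] 0.37
```

View pics/m4.png

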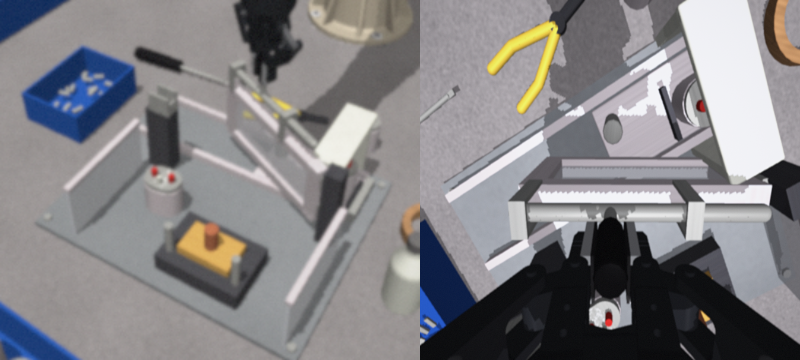

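```bash
python3 - <<'E'
from bench import readout, order
s=readout.observe(); print(s["time"],abs(s["qvel"]).max(),s["force"])
order.close_job()
E
```

```text
16.75 0.002560334757087613 [ 3.59375389 -1.17733318 -2.56938256]
the job is handed in; nothing more can be done
```

I handed the job in at about 16.8 s with the gate held open at roughly 27° (0.47 rad) and the bolt still drawn. It reported no verdict, and the joint values below come from the arm's pose, not from sensors.

- **Carrier:** I slid it down in its track until it touched the end stop. The grip post then sat at station y 20.4 mm, where home is 20 mm. After I let go, the pictures showed the can still under the bridge.
- **Bolt:** I raised it 12 mm and drew it about 38 mm from a start of about 4 mm, so roughly 42 mm in all. The wrist picture showed it clear of the keeper.
- **Gate:** the arm was still when I handed in, with joint speeds below 0.003 rad/s. It was holding about 4 N against the spring, and the fingers were still closed on the bolt grip. In the last pictures the gate looked clear of the carrier.
- **Bystanders:** the ones in view looked where they had started. I did not measure any of them.

**Disagreement:** the two cameras differed by 2 to 3 mm in the station's x position. I used a compromise fit, and none of the grasps or moves was affected.

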